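# Hold an inspection scope centred in a jack fixture's guide

## Robot

A 6-joint arm with a two-finger parallel gripper is mounted at the origin on the work surface. World frame = base frame: x ahead of the robot, y to its left, z up, the work surface at z = 0. Lengths are in m, angles in degrees, forces in N, time in s.
With the tool pointing down it reaches from about 0.4 to 0.825 m from the base axis. Payload 7 kg.
Tool frame: the origin (TCP) lies between the finger pads; the fingertips stand 11 mm ahead of it and the grasp point (between the pads) lies 8 mm behind it (r.tcp_to_tips is the distance from the TCP to the fingertips, in m); x points along the fingers, y is the direction in which the jaws open and shut, and the axes are right-handed (so a half turn about x gives the same grasp; the last joint's range is limited). The gripper opens to 88 mm and grips with 3 to 60 N. Pads are 19 mm wide; open, the fingers measure 130 mm over their backs; the gripper's body (78 mm by 193 mm) begins 47 mm behind the grasp point.
Start: joints at [88.929, 20.546, 0.682, 0, -70.136, -16.507], TCP at [0.204, 0.643, 0.238] pointing down, gripper open.
Joint ranges: [-176.03, 176.03], [-82.01, 121.73], [-58.28, 71.71], [-173.87, 95.51], [-174.79, -0.11], [-173.66, 173.66]. Speed limits (degrees/s): [136.94, 136.94, 172.46, 180, 180, 180].

## Interface

Orientations are given as [roll, pitch, yaw] about the fixed x, y, z axes, in that order (R = Rz(yaw) Ry(pitch) Rx(roll)).
In Python, from plant import r gives the robot as it stands.
- The arm moves only by the tool arm_command, never from a script. Its argument "plan" is a list of rows, each an object of numbers: "dx", "dy", "dz": the shift along the tool's x, y, z each as a share of 0.02 m, from -1 to 1; "wx", "wy", "wz": the turn, a rotation vector about the tool's x, y, z each as a share of 0.08 rad, from -1 to 1. In form: [{"dx": .., "dy": .., "dz": .., "wx": .., "wy": .., "wz": ..}, ...]. A call has 1 to 20 rows; each row shifts and turns the pose as measured when the row begins, along the tool's axes as they then stand; what a row does not reach is not made up. A row lasts 1/12 s, in which the tool goes at most 41.7 mm and 7.16 degrees, less where a joint would pass 70% of its speed; a pose out of reach is approached as far as the arm can. A call with a number of a shift or a turn outside -1 to 1 is refused whole. A call with a gripper value outside its range is refused whole. "fingers" is the closure, from -1 (fully open) to 1 (shut), so that 0 is half open, set as the call begins (left out, the last holds). The fingers move at their own pace and stop on an object; "force" is the grip in N (left out, the last holds). Time passes only in rows, so rows that do not move let the fingers close. It gives the time, the measured TCP pose, the force and the opening at its end, in the units of the state.
- r.get_state(): the state, without advancing time (a new reading comes with each control period).
- r.capture(name): name is "scene" or "side" or "wrist"; returns (picture, depth): 420x560x3 uint8, red, green, blue; 420x560 float32, m along the optical axis (not along the pixel's ray), 0 where there is no reading.
- r.camera_model(name): a dict with "vertical_fov" (degrees; the focal length in pixels is half the picture's height over the tangent of half this angle, whatever the lens; pixels are square), "cx", "cy" (the principal point, pixels), "dist" ([k1, k2, p1, p2, k3] as OpenCV has them; the pictures are not rectified), "R" (3x3) and "t" (3): a world point X has camera coordinates R X + t. Camera axes: x right, y down, z forward; pixel columns grow to the right and rows downward; lengths in m; the calibration is good to about 2 mm. A picture is of the moment at which its call begins: read the wrist's pose just before it. camera_model takes no time and is no camera call; for the wrist camera it gives the pose at the moment of the call.
- r.close_job(): hands the job in, once; it reports no verdict.
Trained networks look in the newest picture that a camera, given by its name, has taken for a name from the list of things; names that differ only in an ending like _2 or _b are one class to them, and where a whole thing is asked for, a point or a joint stands for the part that bears it (a point fixed in the world has none). Each returns a list of dicts, best first, with "score" (0 to 1); they miss things now and then, are a little off and sometimes report something else, mostly with a low value. They report only what shows in the picture. A call takes as long as a camera call. They do not tell look-alikes from the thing itself.
- r.cut_out(camera, query): "mask" (420x560 bool, what is visible of it) and "bbox" ([left, top, width, height] in pixels, round what is visible of it).
- r.spot_point(camera, query): "centre" ([column, row] in pixels: a listed point, or the origin of a listed thing).
The state is a dict: "time_s": time; "joints": joint angles; "qd": joint speeds; "joint_torque": joint torques, N m; "tcp_pos": TCP position; "eef_rot": TCP orientation; "contact_force": force on the tool from outside, world axes, zero at the start; "moment": the same for the moment, N m; "gripper_width": finger opening in m.
Only numpy, scipy, OpenCV 4.12 (cv2) and the standard library are available. Lean on these libraries where they do the work, as an engineer would, in place of code of your own. Each camera call takes 0.05 s, during which the arm holds its last target.

## Task

Take the pen-type inspection scope out of the tool rack, gripping its thin shell gently (about 20 to 40 N per finger), and lower its stem from above through the guide bushing of the jack inspection fixture, without touching the bushing or any other part of the fixture, until the lens end has come out below the bushing and hovers about midway between the bushing and the jack underneath. The program finishes while still holding the scope there: upright, still and centred in the hole, not resting on anything. Leave the other tools in the rack and the spare jack on the desk where they are.

Things in the scene. Friction and masses are not known exactly. Their poses are not given: they have to be found in the camera images.
- scope: Inspection scope, upright in one rack hole, round about z (up), 120 g. Origin: lens end (bottom of stem). Steel stem 10 mm dia, z 0 to 85; black collar 33 mm dia, z 85 to 97, its underside on the rack; grip here: straight round grey shell 26 mm dia, z 97 to flat top at 167; at most 50 N a finger. Centre of mass near z 113. The other tools have a bulbous or a square handle and no collar.
- scope_tip (a point): Centre of the scope's lens end (bottom of the stem), the scope's origin.
- stem_mid (a point): Point on the scope's axis, 45 mm above the lens end.
- rack: Fixed aluminium tool rack, foot 90 x 250 mm, origin under its centre on the desk, z up. Top plate 60 x 250 x 12 mm, upper face at z 100, with three 15 mm holes at y -80, 0, +80 (x 0). Scope, screwdriver and punch-down tool hang in them in any order, lower ends at z 15; the scope's top is at z 182, the others' at 168 and 162.
- fixture: Fixed aluminium fixture, origin under its centre on the desk, z up. Base 100 x 130 x 12 mm, four thin posts, guide plate 100 x 130 mm, z 80 to 90 (screws to 93). In its centre a vertical dark steel bushing, 38 mm outside, z 70 to 100, bore 18 mm on the z axis. Under it on the base the jack, 30 x 30 mm, top at z 40: 30 mm free height between bushing and jack.
- guide_top (a point): Centre of the bushing's upper mouth, 100 mm above the desk.
- guide_bottom (a point): Centre of the bushing's lower mouth, 70 mm above the desk.
- driver: Bystander: screwdriver with a bulbous grey handle (up to 32 mm in diameter), upright in the rack; origin at its lower end.
- punch: Bystander: punch-down tool with a square grey body (24 x 32 mm), upright in the rack; origin at its lower end.
- spare_jack: Bystander: spare white jack, 30 x 18 x 20 mm, on the desk between rack and fixture.
There are look-alikes about, which are no part of the job. Leave any pink, red or yellow look-alike of the fixture alone.

How it is judged (in metres and radians):
On the way, in this order (a step that is already met when the one before it is completed fails the run):
1. the scope is held by the fingers, clear above the rack: its lens end more than 110 mm above the desk (contact force between the fingers and scope above 2 N and height (world z) of scope_tip above 0.11 m), for 0.1 s.
2. the lens end is inside the bushing's bore, having come in from above (contact force between the fingers and scope above 2 N and z of scope_tip in the frame of fixture between 0.072 and 0.096 m and horizontal distance between scope_tip and guide_top below 0.004 m), for 0.02 s.
At the end, for the whole second after the job is handed in: Fingers hold the scope, stem through the bushing: lens end 43 to 67 mm above the desk (clear of bushing and jack) and within 3 mm of the bore axis, the stem 45 mm higher within 3.5 mm of it, tilt under 0.07 rad, slower than 10 mm/s, touching neither fixture nor rack (z of scope_tip in the frame of fixture between 0.043 and 0.067 m and horizontal distance between scope_tip and guide_bottom below 0.003 m and horizontal distance between stem_mid and guide_top below 0.0035 m and angle between scope's own z axis and vertical below 0.07 rad and linear speed of scope below 0.01 m/s and contact force between the fingers and scope above 2 N and contact force between scope and fixture below 0.3 N and contact force between scope and rack below 0.3 N); the arm keeps its last pose, push and grip.
It fails at once if the scope touches the fixture (bushing, plate, posts or jack) (not (contact force between scope and fixture below 0.3 N)).
It fails at once if the scope's shell is squeezed too hard: fingers on scope more than 100 N in sum, 50 N a finger (contact force between the fingers and scope above 100 N).
It fails at once if another tool in the rack is moved by more than 20 mm (distance of any of driver, punch from where it was at the start of the episode above 0.02 m).
It fails at once if the spare jack is moved by more than 30 mm (distance of spare_jack from where it was at the start of the episode above 0.03 m).
It also fails if it takes over 48 s, if anything falls off the work surface, if the arm or the gripper's body presses on something with over 40 N, if the wrist force passes 120 N, or if a joint passes its speed limit or range.

## Working session

There is one attempt and no reset: what is moved stays moved. The work goes in short steps, Python scripts to look and compute and a tool call to move; the robot and the scene stay as the last step left them, time stands still between calls to the robot, and variables do not carry over. Pictures are saved under pics/ and viewed, and the job is handed in when it is done.

Besides the shell and the picture viewer there is one more tool, called after ">>>" by a JSON object that holds its "name" and its "arguments", one argument or row to a line. arm_command: Moves the arm, as the interface text tells. Shift numbers are shares of 0.02 m and turn numbers shares of 0.08 rad, none past 1 either way. Its arguments: {"type":"object","properties":{"plan":{"type":"array","items":{"type":"object","properties":{"dx":{"type":"number"},"dy":{"type":"number"},"dz":{"type":"number"},"wx":{"type":"number"},"wy":{"type":"number"},"wz":{"type":"number"}}}},"fingers":{"type":"number"},"force":{"type":"number"}},"required":["plan"]}

```bash
ls; mkdir -p pics; cat > h.py <<'E'
import numpy as np, cv2
from plant import r
def K(m):
    f=210/np.tan(np.radians(m["vertical_fov"])/2)
    return np.array([[f,0,m["cx"]],[0,f,m["cy"]],[0,0,1.]])
def cloud(m,d):
    h,w=d.shape
    u,v=np.meshgrid(np.arange(w),np.arange(h))
    p=np.stack([u,v],-1).reshape(-1,1,2).astype(np.float64)
    n=cv2.undistortPoints(p,K(m),np.array(m["dist"],float)).reshape(h,w,2)
    c=np.dstack([n*d[...,None],d])
    return (c-np.array(m["t"]))@np.array(m["R"])
def ray(m,uv):
    n=cv2.undistortPoints(np.array(uv,float).reshape(-1,1,2),K(m),np.array(m["dist"],float)).reshape(-1,2)
    R=np.array(m["R"]);t=np.array(m["t"])
    return -R.T@t, np.c_[n,np.ones(len(n))]@R
def atz(m,uv,z):
    o,d=ray(m,uv); return o+d*((z-o[2])/d[:,2])[:,None]
def proj(m,X):
    R=np.array(m["R"]); return cv2.projectPoints(np.array(X,float).reshape(-1,1,3),cv2.Rodrigues(R)[0],np.array(m["t"],float),K(m),np.array(m["dist"],float))[0].reshape(-1,2)
E
cat > a.py <<'E'
from h import *
for n in ["scene","side","wrist"]:
    m=r.camera_model(n); p,d=r.capture(n)
    cv2.imwrite(f"pics/{n}0.png",p[...,::-1]); np.savez(f"{n}0.npz",p=p,d=d,**{k:np.array(v) for k,v in m.items()})
    print(n,m["vertical_fov"],(-np.array(m["R"]).T@m["t"]).round(3),m["dist"])
    for q in ["scope","fixture","driver","punch","spare_jack","rack"]:
        print(q,[(round(x["score"],2),x["bbox"]) for x in r.cut_out(n,q)][:4])
    for q in ["scope_tip","guide_top","scope"]:
        print(q,[(round(x["score"],2),x["centre"]) for x in r.spot_point(n,q)][:4])
print(r.get_state())
E
python3 a.py
```

```text
pics
scene 54.16144393714603 [ 0.879 -0.411  0.713] [-0.0051218  0.         0.         0.         0.       ]
scope [(0.82, [364.9, 162.9, 17.3, 40.6])]
fixture [(0.82, [307.4, 108.2, 56.9, 59.5]), (0.8, [212.3, 251.8, 88.3, 95.1]), (0.71, [169.6, 189.0, 73.6, 80.8]), (0.69, [102.0, 294.2, 100.4, 105.3])]
driver [(0.62, [388.3, 148.5, 13.3, 31.6])]
punch [(0.57, [402.6, 131.2, 20.5, 33.2]), (0.45, [387.5, 151.1, 17.9, 28.6]), (0.3, [312.9, 240.8, 16.3, 17.6])]
spare_jack [(0.7, [312.2, 242.6, 16.5, 16.1])]
rack [(0.93, [344.4, 152.6, 88.5, 97.8])]
scope_tip []
guide_top [(0.85, [146.8, 327.5]), (0.8, [257.5, 279.1]), (0.75, [107.0, 230.6]), (0.66, [208.4, 209.4])]
scope []
side 53.103892722324986 [0.016 0.62  0.55 ] [-0.11284021  0.          0.          0.          0.        ]
scope []
fixture [(0.92, [379.1, 176.6, 55.3, 49.7]), (0.88, [224.4, 310.8, 82.6, 109.2]), (0.84, [327.4, 191.3, 54.3, 62.5]), (0.61, [309.2, 145.9, 44.4, 52.7])]
driver [(0.58, [168.5, 228.6, 19.8, 73.3])]
punch [(0.91, [136.8, 251.7, 29.1, 70.9]), (0.72, [241.0, 241.9, 16.9, 11.0])]
spare_jack [(0.46, [243.9, 
[... 431 characters left out ...]
ck []
scope_tip []
guide_top []
scope []
{'time_s': 1.5, 'joints': array([ 8.89294727e+01,  2.05473811e+01,  6.82682352e-01,  1.00955306e-03,
       -7.01350434e+01, -1.65067474e+01]), 'qd': array([-0.02578854,  0.05490326, -0.09681937, -0.0547544 , -0.03503116,
       -0.01848795]), 'joint_torque': array([ 2.87750463e-04, -5.82380927e+01,  2.93302059e+01,  7.00274840e+00,
        1.24867979e-02, -3.01461716e-05]), 'tcp_pos': array([0.20386374, 0.6434717 , 0.2375584 ]), 'eef_rot': array([-148.29642996,   89.99901611,   14.12663838]), 'contact_force': array([ 0.70175555, -0.49552248, -0.39728061]), 'moment': array([-0.02858945,  0.01079419,  0.01970863]), 'gripper_width': 0.08764216843346391}
```

View pics/scene0.png

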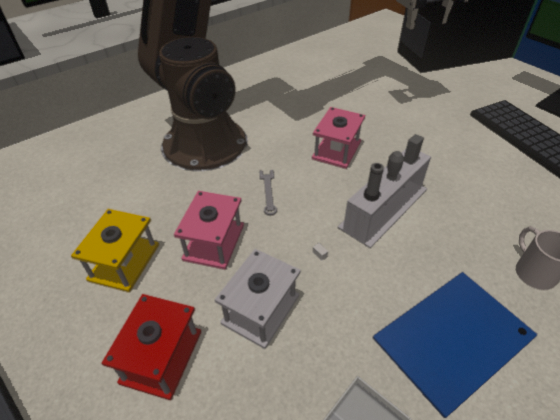

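View pics/side0.png

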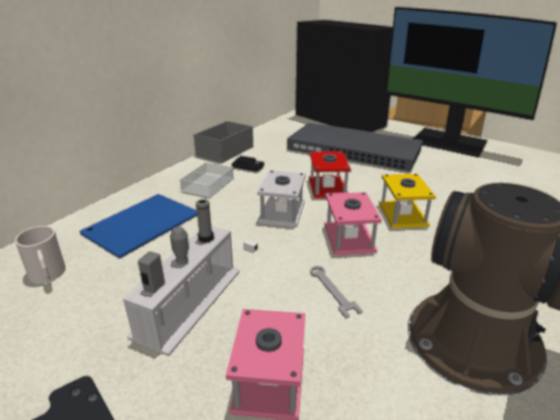

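View pics/wrist0.png

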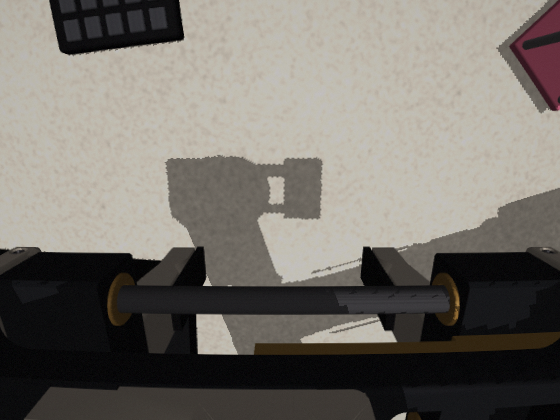

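Scene: fixtures are yellow (111,234), pink (208,214), red (149,330), pink (340,122) and grey aluminium (258,283). The grey one is the fixture. In the rack the collared round tool at (374,180) is the scope (side 204,220), the bulbous one at (395,163) is the driver and the square one at (414,149) is the punch. The spare jack is at (320,251). Next I confirm this in a crop and measure.

```bash
cat > b.py <<'E'
from h import *
ms={};C={};P={}
for n in ["scene","side"]:
    z=np.load(n+"0.npz"); m={k:z[k] for k in ["vertical_fov","cx","cy","dist","R","t"]}; m={k:(float(v) if v.ndim==0 else v) for k,v in m.items()}
    ms[n]=m; C[n]=cloud(m,z["d"].astype(float)); P[n]=z["p"]
print("guide top", atz(ms["scene"],[[257.5,279.1]],.1)*1, atz(ms["scene"],[[258.5,282.5]],.1), atz(ms["side"],[[279.8,178.8],[282.5,181]],.1))
# clouds in region
for n,(uv) in {"scene":(374,180),"side":(204,220)}.items():
    c=C[n]; p0=c[uv[1],uv[0]]; print(n,"scope px",p0)
    g=np.linalg.norm(c[...,:2]-p0[:2],axis=-1)<.04
    for lo,hi in [(.116,.124),(.13,.14),(.14,.15),(.15,.16),(.16,.17),(.172,.178),(.179,.186)]:
        q=c[g&(c[...,2]>lo)&(c[...,2]<hi)]
        if len(q): print(lo,len(q),q.mean(0).round(4),q.min(0).round(4),q.max(0).round(4))
for n in ms:
    c=C[n]
    f=(c[...,2]>.086)&(c[...,2]<.094)
    u0=(258,283) if n=="scene" else (282,180)
    p0=atz(ms[n],[u0],.1)[0]
    q=c[f&(np.linalg.norm(c[...,:2]-p0[:2],axis=-1)<.1)].astype(np.float32)
    rect=cv2.minAreaRect(q[:,:2]*1000); print(n,"plate",len(q),rect, np.median(q[:,2]))
    f=(c[...,2]>.09)&(c[...,2]<.11)&(np.linalg.norm(c[...,:2]-p0[:2],axis=-1)<.3)
    # rack plate
    s0=c[180,374] if n=="scene" else c[220,204]
    f=(c[...,2]>.094)&(c[...,2]<.106)&(np.linalg.norm(c[...,:2]-s0[:2],axis=-1)<.25)&(np.linalg.norm(c[...,:2]-p0[:2],axis=-1)>.1)
    q=c[f].astype(np.float32); print("rackplate",len(q),cv2.minAreaRect(q[:,:2]*1000),np.median(q[:,2]))
a=cv2.resize(P["scene"][120:260,310:450],None,fx=4,fy=4,interpolation=2)[:400]
b=cv2.resize(P["side"][190:330,120:260],None,fx=4,fy=4,interpolation=2)[:400]
cc=cv2.resize(np.hstack([a,b]),(800,286)); 
d=np.hstack([cv2.resize(P["scene"][240:350,205:315],(400,400),interpolation=2),cv2.resize(P["side"][160:235,245:320],(400,400),interpolation=2)])[:310]
cv2.imwrite("pics/crop1.png",np.vstack([cc,d])[...,::-1])
E
python3 b.py
```

```text
guide top [[ 0.52415945 -0.19046873  0.1       ]] [[ 0.53104816 -0.19329954  0.1       ]] [[ 0.5305544  -0.18379512  0.1       ]
 [ 0.51804835 -0.17670076  0.1       ]]
scene scope px [0.51140303 0.11103072 0.15667329]
0.116 39 [0.5097 0.1128 0.1201] [0.4953 0.1065 0.1161] [0.517  0.1269 0.1235]
0.13 43 [0.5095 0.1128 0.1352] [0.4935 0.1068 0.1303] [0.5173 0.1274 0.1396]
0.14 48 [0.5103 0.1125 0.1451] [0.498  0.1072 0.1401] [0.5177 0.1269 0.1499]
0.15 47 [0.5102 0.1132 0.1549] [0.4949 0.1067 0.1501] [0.5176 0.1269 0.16  ]
0.16 50 [0.5095 0.1127 0.165 ] [0.4952 0.1066 0.1602] [0.5176 0.1275 0.1699]
0.172 31 [0.5095 0.1126 0.1753] [0.4956 0.1076 0.1721] [0.5175 0.1249 0.1779]
0.179 96 [0.5057 0.1186 0.1825] [0.4924 0.1067 0.1794] [0.5176 0.132  0.1855]
side scope px [0.49745875 0.13004576 0.14812628]
0.116 47 [0.4992 0.1286 0.1197] [0.4933 0.1153 0.116 ] [0.5152 0.1361 0.124 ]
0.13 65 [0.4995 0.1302 0.135 ] [0.4923 0.1172 0.1301] [0.5151 0.1362 0.1399]
0.14 65 [0.4986 0.129  0.1452] [0.4921 0.1137 0.14  ] [0.5125 0.1367 0.1499]
0.15 63 [0.4996 0.1297 0.1549] [0.493  0.1129 0.1503] [0.5173 0.1367 0.1596]
0.16 67 [0.4992 0.1291 0.1651] [0.4922 0.1154 0.1602] [0.5121 0.136  0.17  ]
0.172 45 [0.4998 0.1293 0.175 ] [0.4924 0.1125 0.1721] [0.5159 0.1365 0.178 ]
0.179 78 [0.505  0.1243 0.1812] [0.4934 0.1111 0.1792] [0.5188 0.1358 0.1832]
scene plate 3249 ((527.4321899414062, -193.24847412109375), (101.76445007324219, 132.25233459472656), 21.433889389038086) 0.09031931
rackplate 1414 ((491.2041320800781, 199.2915496826172), (61.8166618347168, 253.52784729003906), 9.15950870513916) 0.1002083
side plate 843 ((528.0306396484375, -190.57669067382812), (100.30965423583984, 136.6461944580078), 21.429962158203125) 0.089067
rackplate 2284 ((493.2158203125, 201.71026611328125), (63.780879974365234, 252.06263732910156), 9.309643745422363) 0.099551275
```

```bash
ls pics
```

```text
crop1.png
scene0.png
side0.png
wrist0.png
```

View pics/crop1.png

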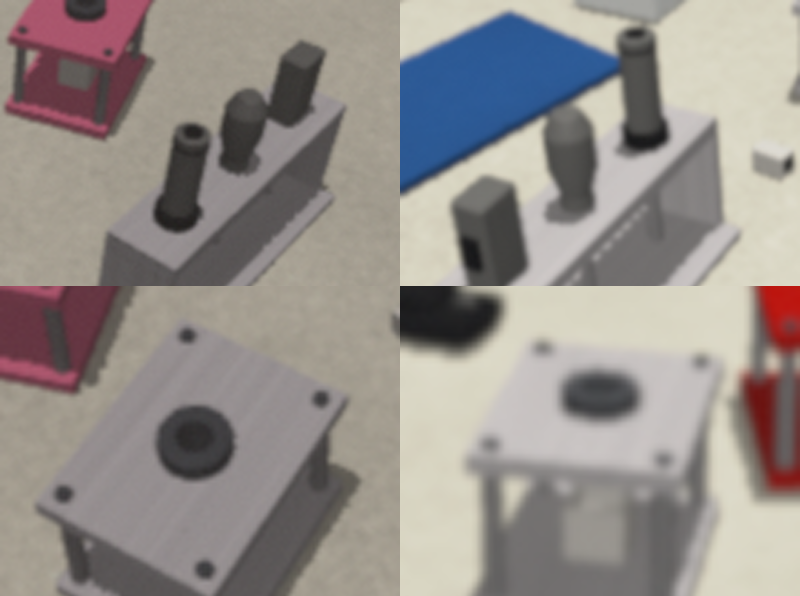

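Confirmed: the collared round tool is the scope at about (0.505,0.121), and the grey fixture is at about (0.528,-0.192). Now I work out the approach.

```bash
cat >> h.py <<'E'
from scipy.spatial.transform import Rotation as Ro
def pose():
    s=r.get_state(); return np.array(s["tcp_pos"]),Ro.from_euler("xyz",s["eef_rot"],degrees=True).as_matrix(),s
def go(target,jaw=None):
    p,R,s=pose(); print("t",round(s["time_s"],2),"tcp",p.round(4),"w",round(s["gripper_width"],4),"F",np.round(s["contact_force"],1))
    print("R cols x,y,z:",R.T.round(3).tolist())
    Rt=R
    if jaw is not None:
        c=[]
        for k in (0,180):
            a=np.radians(jaw+k); y=np.array([np.cos(a),np.sin(a),0]); x=np.array([0,0,-1.]); c.append(np.c_[x,y,np.cross(x,y)])
        Rt=min(c,key=lambda q:np.linalg.norm(Ro.from_matrix(R.T@q).as_rotvec()))
        w=Ro.from_matrix(R.T@Rt).as_rotvec(); print("turn deg",np.degrees(w).round(2),"units .08:",(w/.08).round(2))
    d=Rt.T@(np.array(target)-p); print("shift tool mm (after turn)",(d*1000).round(1),"units",(d/.02).round(2))
E
python3 -c "
from h import *
go([.505,.121,.238],9.2)"
```

```text
t 1.5 tcp [0.2039 0.6435 0.2376] w 0.0876 F [ 0.7 -0.5 -0.4]
R cols x,y,z: [[0.0, 0.0, -1.0], [-0.302, -0.953, -0.0], [-0.953, 0.302, -0.0]]
turn deg [63.22 -0.    0.  ] units .08: [13.79 -0.    0.  ]
shift tool mm (after turn) [-4.000e-01 -2.137e+02 -5.639e+02] units [-2.000e-02 -1.069e+01 -2.819e+01]
```

>>> {"name": "arm_command", "arguments": {
  "plan": [
    {"wx": 1},
    {"wx": 1},
    {"wx": 1},
    {"wx": 1},
    {"wx": 1},
    {"wx": 1},
    {"wx": 1},
    {"wx": 1},
    {"wx": 1},
    {"wx": 1},
    {"wx": 1},
    {"wx": 1},
    {"wx": 1},
    {"wx": 0.8}
  ],
  "fingers": -1,
  "force": 30
}}

```text
schema error: expected keys dx, dy, dz, wx, wy, wz
```

>>> {"name": "arm_command", "arguments": {
  "plan": [
    {"dy": -0.35, "dz": -1},
    {"dy": -0.35, "dz": -1},
    {"dy": -0.35, "dz": -1},
    {"dy": -0.35, "dz": -1},
    {"dy": -0.35, "dz": -1},
    {"dy": -0.35, "dz": -1},
    {"dy": -0.35, "dz": -1},
    {"dy": -0.35, "dz": -1},
    {"dy": -0.35, "dz": -1},
    {"dy": -0.35, "dz": -1},
    {"dy": -0.35, "dz": -1},
    {"dy": -0.35, "dz": -1},
    {"dy": -0.35, "dz": -1},
    {"dy": -0.35, "dz": -1},
    {"dy": -0.35, "dz": -1},
    {"dy": -0.35, "dz": -1},
    {"dy": -0.35, "dz": -1},
    {"dy": -0.35, "dz": -1},
    {"dy": -0.35, "dz": -1},
    {"dy": -0.35, "dz": -1}
  ]
}}

```text
schema error: expected keys dx, dy, dz, wx, wy, wz
```

```bash
python3 -c "
from h import *
go([.505,.121,.238],9.2)
m=r.camera_model('wrist'); p,d=r.capture('wrist'); cv2.imwrite('pics/w1.png',p[...,::-1])
print(proj(m,[[.505,.121,.182],[.528,-.192,.1]]))
"
```

```text
t 1.5 tcp [0.2039 0.6435 0.2376] w 0.0876 F [ 0.7 -0.5 -0.4]
R cols x,y,z: [[0.0, 0.0, -1.0], [-0.302, -0.953, -0.0], [-0.953, 0.302, -0.0]]
turn deg [63.22 -0.    0.  ] units .08: [13.79 -0.    0.  ]
shift tool mm (after turn) [-4.000e-01 -2.137e+02 -5.639e+02] units [-2.000e-02 -1.069e+01 -2.819e+01]
[[-1871.77533428  2366.05759832]
 [-2334.74815993  2243.38902284]]
```

View pics/w1.png

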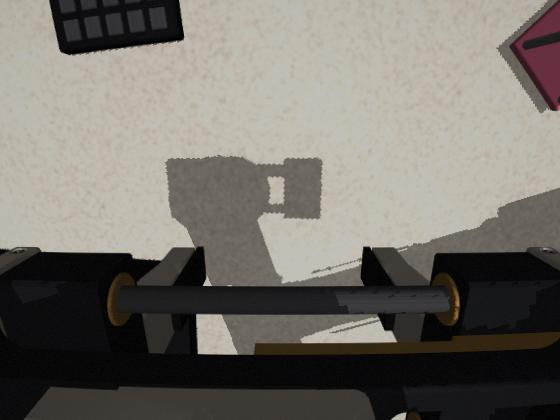

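The rows need all six keys, so nothing has moved and the picture is unchanged.

>>> {"name": "arm_command", "arguments": {
  "plan": [
    {"dx": 0, "dy": 0, "dz": 0, "wx": 1, "wy": 0, "wz": 0},
    {"dx": 0, "dy": 0, "dz": 0, "wx": 1, "wy": 0, "wz": 0},
    {"dx": 0, "dy": 0, "dz": 0, "wx": 1, "wy": 0, "wz": 0},
    {"dx": 0, "dy": 0, "dz": 0, "wx": 1, "wy": 0, "wz": 0},
    {"dx": 0, "dy": 0, "dz": 0, "wx": 1, "wy": 0, "wz": 0},
    {"dx": 0, "dy": 0, "dz": 0, "wx": 1, "wy": 0, "wz": 0},
    {"dx": 0, "dy": 0, "dz": 0, "wx": 1, "wy": 0, "wz": 0},
    {"dx": 0, "dy": 0, "dz": 0, "wx": 1, "wy": 0, "wz": 0},
    {"dx": 0, "dy": 0, "dz": 0, "wx": 1, "wy": 0, "wz": 0},
    {"dx": 0, "dy": 0, "dz": 0, "wx": 1, "wy": 0, "wz": 0},
    {"dx": 0, "dy": 0, "dz": 0, "wx": 1, "wy": 0, "wz": 0},
    {"dx": 0, "dy": 0, "dz": 0, "wx": 1, "wy": 0, "wz": 0},
    {"dx": 0, "dy": 0, "dz": 0, "wx": 1, "wy": 0, "wz": 0},
    {"dx": 0, "dy": 0, "dz": 0, "wx": 0.8, "wy": 0, "wz": 0}
  ],
  "fingers": -1,
  "force": 30
}}

```text
time_s: 2.72
tcp_pos: [0.2039, 0.6435, 0.2375]
eef_rot: [-54.4, 90.0, 41.8]
contact_force: [-0.0, 0.6, 0.5]
gripper_width: 0.0876
```

```bash
python3 -c "
from h import *
go([.505,.121,.238],9.2)
"
```

```text
t 2.72 tcp [0.2039 0.6435 0.2375] w 0.0876 F [-0.   0.6  0.5]
R cols x,y,z: [[0.0, 0.0, -1.0], [-0.994, -0.108, -0.0], [-0.108, 0.994, 0.0]]
turn deg [-3.02  0.    0.  ] units .08: [-0.66  0.    0.  ]
shift tool mm (after turn) [-5.000e-01 -2.137e+02 -5.639e+02] units [-2.000e-02 -1.069e+01 -2.819e+01]
```

>>> {"name": "arm_command", "arguments": {
  "plan": [
    {"dx": 0, "dy": 0, "dz": 0, "wx": -0.6, "wy": 0, "wz": 0},
    {"dx": 0, "dy": -0.38, "dz": -1, "wx": 0, "wy": 0, "wz": 0},
    {"dx": 0, "dy": -0.38, "dz": -1, "wx": 0, "wy": 0, "wz": 0},
    {"dx": 0, "dy": -0.38, "dz": -1, "wx": 0, "wy": 0, "wz": 0},
    {"dx": 0, "dy": -0.38, "dz": -1, "wx": 0, "wy": 0, "wz": 0},
    {"dx": 0, "dy": -0.38, "dz": -1, "wx": 0, "wy": 0, "wz": 0},
    {"dx": 0, "dy": -0.38, "dz": -1, "wx": 0, "wy": 0, "wz": 0},
    {"dx": 0, "dy": -0.38, "dz": -1, "wx": 0, "wy": 0, "wz": 0},
    {"dx": 0, "dy": -0.38, "dz": -1, "wx": 0, "wy": 0, "wz": 0},
    {"dx": 0, "dy": -0.38, "dz": -1, "wx": 0, "wy": 0, "wz": 0},
    {"dx": 0, "dy": -0.38, "dz": -1, "wx": 0, "wy": 0, "wz": 0},
    {"dx": 0, "dy": -0.38, "dz": -1, "wx": 0, "wy": 0, "wz": 0},
    {"dx": 0, "dy": -0.38, "dz": -1, "wx": 0, "wy": 0, "wz": 0},
    {"dx": 0, "dy": -0.38, "dz": -1, "wx": 0, "wy": 0, "wz": 0},
    {"dx": 0, "dy": -0.38, "dz": -1, "wx": 0, "wy": 0, "wz": 0},
    {"dx": 0, "dy": -0.38, "dz": -1, "wx": 0, "wy": 0, "wz": 0},
    {"dx": 0, "dy": -0.38, "dz": -1, "wx": 0, "wy": 0, "wz": 0}
  ]
}}

```text
time_s: 4.13
tcp_pos: [0.3779, 0.3355, 0.2376]
eef_rot: [-40.5, 89.8, 58.6]
contact_force: [0.8, -0.0, 0.5]
gripper_width: 0.0873
```

```bash
python3 -c "
from h import *
go([.505,.121,.238],9.2)
m=r.camera_model('wrist'); p,d=r.capture('wrist'); cv2.imwrite('pics/w1.png',p[...,::-1])
print(proj(m,[[.505,.121,.182],[.528,-.192,.1]]))
"
```

```text
t 4.13 tcp [0.3779 0.3355 0.2376] w 0.0873 F [ 0.8 -0.   0.5]
R cols x,y,z: [[0.002, 0.003, -1.0], [-0.987, -0.158, -0.002], [-0.158, 0.987, 0.003]]
turn deg [-0.11  0.15  0.13] units .08: [-0.02  0.03  0.03]
shift tool mm (after turn) [  -0.4  -91.2 -232.1] units [ -0.02  -4.56 -11.6 ]
[[ 117.63168262 -165.66019193]
 [ 265.88407675   67.05133606]]
```

View pics/w1.png

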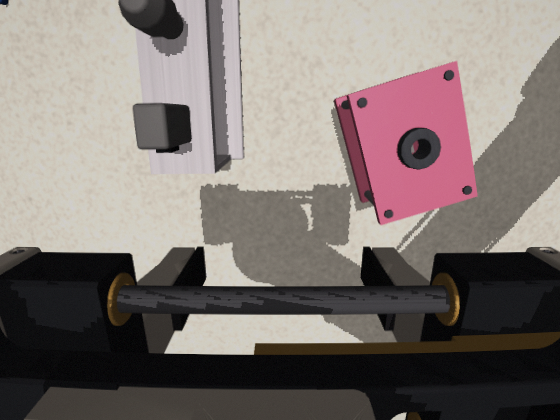

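>>> {"name": "arm_command", "arguments": {
  "plan": [
    {"dx": 0, "dy": -0.4, "dz": -1, "wx": 0, "wy": 0.03, "wz": 0.03},
    {"dx": 0, "dy": -0.4, "dz": -1, "wx": 0, "wy": 0, "wz": 0},
    {"dx": 0, "dy": -0.4, "dz": -1, "wx": 0, "wy": 0, "wz": 0},
    {"dx": 0, "dy": -0.4, "dz": -1, "wx": 0, "wy": 0, "wz": 0},
    {"dx": 0, "dy": -0.4, "dz": -1, "wx": 0, "wy": 0, "wz": 0},
    {"dx": 0, "dy": -0.4, "dz": -1, "wx": 0, "wy": 0, "wz": 0},
    {"dx": 0, "dy": -0.4, "dz": -1, "wx": 0, "wy": 0, "wz": 0},
    {"dx": 0, "dy": -0.4, "dz": -0.5, "wx": 0, "wy": 0, "wz": 0},
    {"dx": 0, "dy": 0, "dz": 0, "wx": 0, "wy": 0, "wz": 0}
  ]
}}

```text
time_s: 4.93
tcp_pos: [0.4696, 0.1869, 0.2399]
eef_rot: [-53.2, 89.8, 45.8]
contact_force: [-0.4, -0.1, -0.1]
gripper_width: 0.0875
```

```bash
python3 -c "
from h import *
go([.505,.121,.238],9.2)
m=r.camera_model('wrist'); p,d=r.capture('wrist'); cv2.imwrite('pics/w2.png',p[...,::-1]); cv2.imwrite('w2d.exr',d) if 0 else np.save('w2d.npy',d)
print(proj(m,[[.505,.121,.182],[.528,-.192,.1]]))
c=cloud(m,d.astype(float))
q=c[(abs(c[...,2]-.182)<.004)&(np.hypot(c[...,0]-.505,c[...,1]-.121)<.03)]
print(len(q)); 
if len(q)>5: print(cv2.minEnclosingCircle((q[:,:2]*1000).astype(np.float32)),q.mean(0))
"
```

```text
t 4.93 tcp [0.4696 0.1869 0.2399] w 0.0875 F [-0.4 -0.1 -0.1]
R cols x,y,z: [[0.003, 0.003, -1.0], [-0.988, -0.157, -0.003], [-0.157, 0.988, 0.003]]
turn deg [-0.19  0.14  0.19] units .08: [-0.04  0.03  0.04]
shift tool mm (after turn) [  1.9 -24.4 -70.7] units [ 0.1  -1.22 -3.53]
[[ 246.09874276  128.0641517 ]
 [ 287.02710428 -276.73791473]]
1283
((507.72296142578125, 121.89774322509766), 13.0720853805542) [0.50746872 0.12158254 0.18270928]
```

View pics/w2.png

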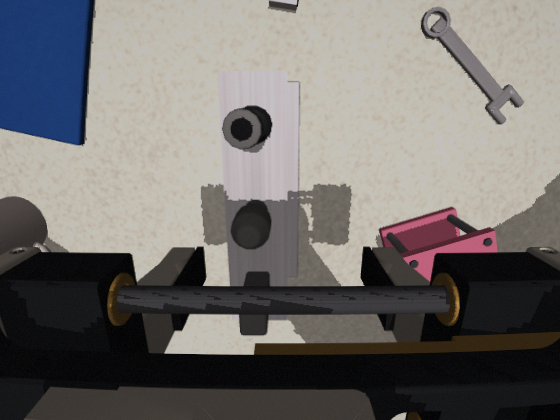

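Wrist picture: the scope's top ring is at (243,127), which the depth cloud places at (0.5077,0.1219). The driver is below it at (251,224).

>>> {"name": "arm_command", "arguments": {
  "plan": [
    {"dx": 0, "dy": -0.4, "dz": -0.9, "wx": 0, "wy": 0.03, "wz": 0.04},
    {"dx": 0, "dy": -0.4, "dz": -0.9, "wx": 0, "wy": 0.03, "wz": 0.04},
    {"dx": 0, "dy": -0.4, "dz": -0.9, "wx": 0, "wy": 0.03, "wz": 0.04},
    {"dx": 0, "dy": -0.1, "dz": -0.4, "wx": 0, "wy": 0.03, "wz": 0.04},
    {"dx": 0, "dy": 0, "dz": 0, "wx": 0, "wy": 0, "wz": 0},
    {"dx": 0, "dy": 0, "dz": 0, "wx": 0, "wy": 0, "wz": 0}
  ]
}}

```text
time_s: 5.48
tcp_pos: [0.5041, 0.131, 0.2404]
eef_rot: [121.6, 89.4, -139.4]
contact_force: [-0.8, 1.5, 0.6]
gripper_width: 0.0877
```

```bash
python3 -c "
from h import *
go([.5075,.1218,.142],9.2)
"
```

```text
t 5.48 tcp [0.5041 0.131  0.2404] w 0.0877 F [-0.8  1.5  0.6]
R cols x,y,z: [[-0.008, -0.007, -1.0], [-0.987, -0.158, 0.009], [-0.158, 0.987, -0.006]]
turn deg [-0.13 -0.33 -0.53] units .08: [-0.03 -0.07 -0.12]
shift tool mm (after turn) [98.4 -1.9 -9.6] units [ 4.92 -0.1  -0.48]
```

>>> {"name": "arm_command", "arguments": {
  "plan": [
    {"dx": 0, "dy": -0.1, "dz": -0.45, "wx": 0, "wy": -0.07, "wz": -0.11},
    {"dx": 0, "dy": 0, "dz": 0, "wx": 0, "wy": 0, "wz": 0}
  ]
}}

```text
time_s: 5.65
tcp_pos: [0.5069, 0.1235, 0.2403]
eef_rot: [-18.7, 90.0, 80.4]
contact_force: [0.2, -0.5, -0.2]
gripper_width: 0.0877
```

```bash
python3 -c "
from h import *
go([.5075,.1218,.142],9.2)
"
```

```text
t 5.65 tcp [0.5069 0.1235 0.2403] w 0.0877 F [ 0.2 -0.5 -0.2]
R cols x,y,z: [[0.0, 0.001, -1.0], [-0.987, -0.159, -0.0], [-0.159, 0.987, 0.001]]
turn deg [-0.03  0.04  0.01] units .08: [-0.01  0.01  0.  ]
shift tool mm (after turn) [98.3 -0.3 -1.8] units [ 4.92 -0.01 -0.09]
```

Upright and aligned, so I descend.

>>> {"name": "arm_command", "arguments": {
  "plan": [
    {"dx": 0.8, "dy": 0, "dz": -0.08, "wx": 0, "wy": 0, "wz": 0},
    {"dx": 0.8, "dy": 0, "dz": 0, "wx": 0, "wy": 0, "wz": 0},
    {"dx": 0.8, "dy": 0, "dz": 0, "wx": 0, "wy": 0, "wz": 0},
    {"dx": 0.8, "dy": 0, "dz": 0, "wx": 0, "wy": 0, "wz": 0},
    {"dx": 0.7, "dy": 0, "dz": 0, "wx": 0, "wy": 0, "wz": 0},
    {"dx": 0.3, "dy": 0, "dz": 0, "wx": 0, "wy": 0, "wz": 0},
    {"dx": 0, "dy": 0, "dz": 0, "wx": 0, "wy": 0, "wz": 0}
  ]
}}

```text
time_s: 6.23
tcp_pos: [0.5064, 0.1257, 0.1557]
eef_rot: [-58.4, 89.5, 41.0]
contact_force: [-0.3, -0.1, 0.8]
gripper_width: 0.0877
```

```bash
python3 -c "
from h import *
go([.5075,.1218,.142],9.2)
"
```

```text
t 6.23 tcp [0.5064 0.1257 0.1557] w 0.0877 F [-0.3 -0.1  0.8]
R cols x,y,z: [[0.006, 0.006, -1.0], [-0.987, -0.163, -0.007], [-0.163, 0.987, 0.004]]
turn deg [0.17 0.25 0.41] units .08: [0.04 0.06 0.09]
shift tool mm (after turn) [13.7 -0.5 -4. ] units [ 0.69 -0.02 -0.2 ]
```

>>> {"name": "arm_command", "arguments": {
  "plan": [
    {"dx": 0.35, "dy": 0, "dz": -0.2, "wx": 0.04, "wy": 0.06, "wz": 0.09},
    {"dx": 0.3, "dy": 0, "dz": 0, "wx": 0, "wy": 0, "wz": 0},
    {"dx": 0, "dy": 0, "dz": 0, "wx": 0, "wy": 0, "wz": 0}
  ]
}}

```text
time_s: 6.48
tcp_pos: [0.5077, 0.1225, 0.1433]
eef_rot: [-95.3, 89.9, 3.9]
contact_force: [-0.6, -0.2, 0.9]
gripper_width: 0.0876
```

```bash
python3 -c "
from h import *
go([.5075,.1218,.142],9.2)
"
```

```text
t 6.48 tcp [0.5077 0.1225 0.1433] w 0.0876 F [-0.6 -0.2  0.9]
R cols x,y,z: [[0.002, 0.0, -1.0], [-0.987, -0.161, -0.001], [-0.161, 0.987, -0.0]]
turn deg [ 0.05 -0.01  0.09] units .08: [ 0.01 -0.    0.02]
shift tool mm (after turn) [ 1.3  0.3 -0.7] units [ 0.07  0.02 -0.03]
```

>>> {"name": "arm_command", "arguments": {
  "plan": [
    {"dx": 0, "dy": 0, "dz": 0, "wx": 0, "wy": 0, "wz": 0},
    {"dx": 0, "dy": 0, "dz": 0, "wx": 0, "wy": 0, "wz": 0},
    {"dx": 0, "dy": 0, "dz": 0, "wx": 0, "wy": 0, "wz": 0},
    {"dx": 0, "dy": 0, "dz": 0, "wx": 0, "wy": 0, "wz": 0},
    {"dx": 0, "dy": 0, "dz": 0, "wx": 0, "wy": 0, "wz": 0},
    {"dx": 0, "dy": 0, "dz": 0, "wx": 0, "wy": 0, "wz": 0}
  ],
  "fingers": 0.3,
  "force": 15
}}

```text
time_s: 6.98
tcp_pos: [0.5089, 0.1229, 0.1451]
eef_rot: [-80.1, 89.7, 19.1]
contact_force: [-0.1, -0.4, -1.3]
gripper_width: 0.0531
```

>>> {"name": "arm_command", "arguments": {
  "plan": [
    {"dx": 0, "dy": 0, "dz": 0, "wx": 0, "wy": 0, "wz": 0},
    {"dx": 0, "dy": 0, "dz": 0, "wx": 0, "wy": 0, "wz": 0},
    {"dx": 0, "dy": 0, "dz": 0, "wx": 0, "wy": 0, "wz": 0},
    {"dx": 0, "dy": 0, "dz": 0, "wx": 0, "wy": 0, "wz": 0}
  ],
  "fingers": 1,
  "force": 15
}}

```text
time_s: 7.32
tcp_pos: [0.5089, 0.1229, 0.1455]
eef_rot: [-78.4, 89.7, 20.8]
contact_force: [-1.1, -0.3, -0.6]
gripper_width: 0.0267
```

>>> {"name": "arm_command", "arguments": {
  "plan": [
    {"dx": 0, "dy": 0, "dz": 0, "wx": 0, "wy": 0, "wz": 0},
    {"dx": 0, "dy": 0, "dz": 0, "wx": 0, "wy": 0, "wz": 0}
  ],
  "force": 30
}}

```text
time_s: 7.48
tcp_pos: [0.5088, 0.1229, 0.1455]
eef_rot: [-78.4, 89.7, 20.9]
contact_force: [-0.9, 0.1, -0.2]
gripper_width: 0.0254
```

```bash
python3 -c "
from h import *
go([.5075,.1218,.142],9.2)
"
```

```text
t 7.48 tcp [0.5088 0.1229 0.1455] w 0.0254 F [-0.9  0.1 -0.2]
R cols x,y,z: [[0.005, 0.002, -1.0], [-0.987, -0.16, -0.005], [-0.16, 0.987, 0.001]]
turn deg [0.03 0.06 0.27] units .08: [0.01 0.01 0.06]
shift tool mm (after turn) [ 3.5  1.5 -0.9] units [ 0.18  0.07 -0.04]
```

>>> {"name": "arm_command", "arguments": {
  "plan": [
    {"dx": -0.4, "dy": 0, "dz": 0, "wx": 0, "wy": 0, "wz": 0.05},
    {"dx": -0.7, "dy": 0, "dz": 0, "wx": 0, "wy": 0, "wz": 0},
    {"dx": -0.7, "dy": 0, "dz": 0, "wx": 0, "wy": 0, "wz": 0},
    {"dx": -0.3, "dy": 0, "dz": 0, "wx": 0, "wy": 0, "wz": 0}
  ]
}}

```text
time_s: 7.82
tcp_pos: [0.5072, 0.122, 0.1877]
eef_rot: [99.7, 89.7, -161.1]
contact_force: [-0.1, 0.2, -1.0]
gripper_width: 0.0255
```

```bash
python3 -c "
from h import *
go([.5080,.1225,.26],9.2)
"
```

```text
t 7.82 tcp [0.5072 0.122  0.1877] w 0.0255 F [-0.1  0.2 -1. ]
R cols x,y,z: [[-0.005, -0.002, -1.0], [-0.987, -0.16, 0.006], [-0.16, 0.987, -0.001]]
turn deg [ 0.02 -0.05 -0.32] units .08: [ 0.   -0.01 -0.07]
shift tool mm (after turn) [-72.3  -0.9   0.3] units [-3.61 -0.05  0.02]
```

>>> {"name": "arm_command", "arguments": {
  "plan": [
    {"dx": -0.7, "dy": 0, "dz": 0, "wx": 0, "wy": 0, "wz": -0.06},
    {"dx": -0.8, "dy": 0, "dz": 0, "wx": 0, "wy": 0, "wz": 0},
    {"dx": -0.8, "dy": 0, "dz": 0, "wx": 0, "wy": 0, "wz": 0},
    {"dx": -0.8, "dy": 0, "dz": 0, "wx": 0, "wy": 0, "wz": 0},
    {"dx": -0.3, "dy": 0, "dz": 0, "wx": 0, "wy": 0, "wz": 0}
  ]
}}

```text
time_s: 8.23
tcp_pos: [0.5063, 0.1217, 0.2591]
eef_rot: [104.3, 89.8, -156.5]
contact_force: [0.4, 0.2, -0.1]
gripper_width: 0.0254
```

```bash
python3 -c "
from h import *
go([.528,-.10,.262],9.2)
m=r.camera_model('wrist'); p,d=r.capture('wrist'); cv2.imwrite('pics/w3.png',p[...,::-1])
p,d=r.capture('scene'); cv2.imwrite('pics/s3.png',p[...,::-1])
"
```

```text
t 8.23 tcp [0.5063 0.1217 0.2591] w 0.0254 F [ 0.4  0.2 -0.1]
R cols x,y,z: [[-0.003, -0.001, -1.0], [-0.987, -0.16, 0.003], [-0.16, 0.987, -0.001]]
turn deg [-0.01 -0.04 -0.16] units .08: [-0.   -0.01 -0.04]
shift tool mm (after turn) [  -2.9   14.  -222.3] units [ -0.15   0.7  -11.12]
```

View pics/w3.png

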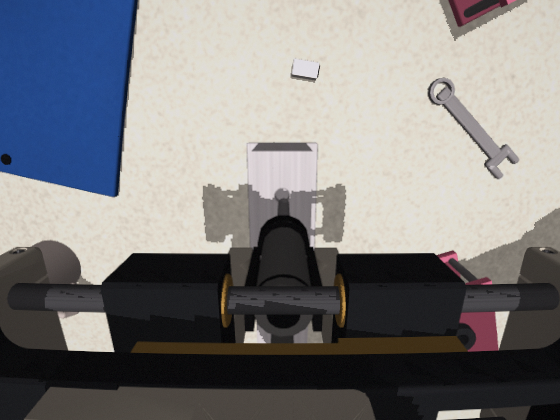

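View pics/s3.png

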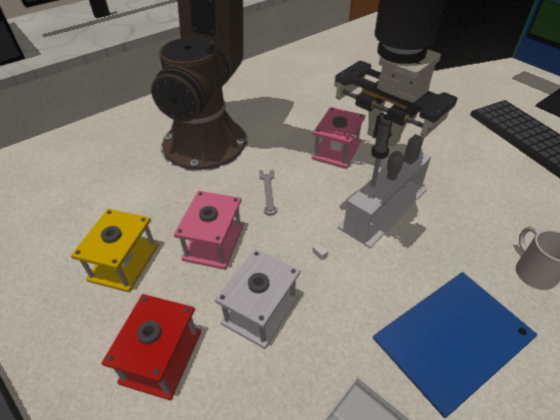

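The wrist camera sees the held stem, lens end near (283,193). I carry the scope to just short of the grey fixture and look there.

>>> {"name": "arm_command", "arguments": {
  "plan": [
    {"dx": -0.1, "dy": 0.05, "dz": -0.5, "wx": 0, "wy": 0, "wz": -0.03},
    {"dx": 0, "dy": 0.06, "dz": -0.9, "wx": 0, "wy": 0, "wz": 0},
    {"dx": 0, "dy": 0.06, "dz": -1, "wx": 0, "wy": 0, "wz": 0},
    {"dx": 0, "dy": 0.06, "dz": -1, "wx": 0, "wy": 0, "wz": 0},
    {"dx": 0, "dy": 0.06, "dz": -1, "wx": 0, "wy": 0, "wz": 0},
    {"dx": 0, "dy": 0.06, "dz": -1, "wx": 0, "wy": 0, "wz": 0},
    {"dx": 0, "dy": 0.06, "dz": -1, "wx": 0, "wy": 0, "wz": 0},
    {"dx": 0, "dy": 0.06, "dz": -1, "wx": 0, "wy": 0, "wz": 0},
    {"dx": 0, "dy": 0.06, "dz": -1, "wx": 0, "wy": 0, "wz": 0},
    {"dx": 0, "dy": 0.06, "dz": -0.8, "wx": 0, "wy": 0, "wz": 0},
    {"dx": 0, "dy": 0, "dz": -0.4, "wx": 0, "wy": 0, "wz": 0},
    {"dx": 0, "dy": 0, "dz": 0, "wx": 0, "wy": 0, "wz": 0}
  ]
}}

```text
time_s: 9.33
tcp_pos: [0.5177, -0.0831, 0.2455]
eef_rot: [90.9, 88.7, -169.8]
contact_force: [-1.5, 1.5, -1.0]
gripper_width: 0.0258
```

```bash
cat > look.py <<'E'
from h import *
import sys
tag=sys.argv[1]
go([.528,-.192,.262],9.2)
m=r.camera_model('wrist'); p,d=r.capture('wrist'); cv2.imwrite(f'pics/{tag}.png',p[...,::-1]); np.savez(f'{tag}.npz',p=p,d=d,**{k:np.array(v) for k,v in m.items()})
c=cloud(m,d.astype(float)); b=np.array([.528,-.192])
rr=np.hypot(*(c[...,:2]-b).transpose(2,0,1))
q=c[(abs(c[...,2]-.1)<.004)&(rr<.035)]
print("bush",len(q))
if len(q)>20: print(cv2.minEnclosingCircle((q[:,:2]*1000).astype(np.float32)),q.mean(0))
q=c[(abs(c[...,2]-.09)<.004)&(rr<.12)]
if len(q)>20: print("plate",cv2.minAreaRect((q[:,:2]*1000).astype(np.float32)),np.median(q[:,2]))
P,R,s=pose()
l=(c-P)@R # tool coords
t=(l[...,0]>.02)&(l[...,0]<.14)&(abs(l[...,1])<.03)&(abs(l[...,2])<.03)
print("tip tool x max",l[t][:,0].max(), "exp tip world",P+R@[.1305,0,0])
for lo in np.arange(.05,.131,.01):
    k=t&(l[...,0]>=lo)&(l[...,0]<lo+.01)
    if k.sum()>5: print("stem",lo.round(3),k.sum(),"y range",l[k][:,1].min().round(4),l[k][:,1].max().round(4),"z(near side)",np.percentile(l[k][:,2],[1,50,99]).round(4))
E
python3 look.py w4
```

```text
t 9.33 tcp [ 0.5177 -0.0831  0.2455] w 0.0258 F [-1.5  1.5 -1. ]
R cols x,y,z: [[-0.022, -0.004, -1.0], [-0.987, -0.161, 0.022], [-0.161, 0.987, -0.0]]
turn deg [ 0.04 -0.02 -1.27] units .08: [ 0.01 -0.   -0.28]
shift tool mm (after turn) [ -16.5    7.2 -109.1] units [-0.82  0.36 -5.46]
bush 1136
((531.0490112304688, -191.7895965576172), 18.86205291748047) [ 0.53110412 -0.19185725  0.10030174]
plate ((500.81317138671875, -203.8203125), (165.8902587890625, 130.65524291992188), 21.660478591918945) 0.09058213535905635
tip tool x max 0.12797113364492665 exp tip world [ 0.5145843  -0.08305061  0.11491569]
stem 0.07 6 y range -0.0033 0.0006 z(near side) [-0.0063 -0.0059 -0.0058]
stem 0.08 38 y range -0.0057 0.003 z(near side) [-0.0063 -0.0053 -0.0033]
stem 0.09 39 y range -0.0059 0.0032 z(near side) [-0.0063 -0.0054 -0.0025]
stem 0.1 41 y range -0.0061 0.0033 z(near side) [-0.0062 -0.0052 -0.002 ]
stem 0.11 37 y range -0.0063 0.0035 z(near side) [-0.0062 -0.0054 -0.0012]
stem 0.12 24 y range -0.0055 0.0036 z(near side) [-0.006  -0.0052 -0.0015]
```

View pics/w4.png

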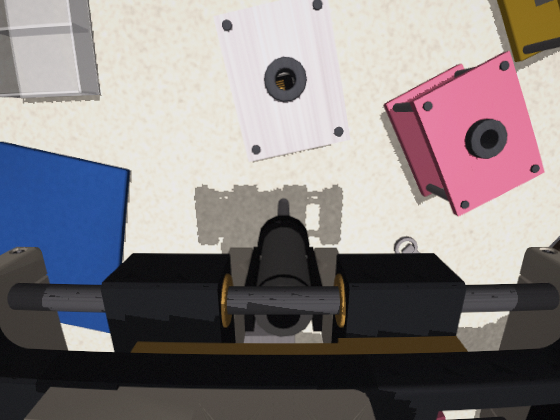

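>>> {"name": "arm_command", "arguments": {
  "plan": [
    {"dx": -0.7, "dy": 0.1, "dz": 0, "wx": 0, "wy": 0, "wz": -0.25},
    {"dx": -0.2, "dy": 0.1, "dz": -0.5, "wx": 0, "wy": 0, "wz": 0},
    {"dx": -0.05, "dy": 0.05, "dz": -0.8, "wx": 0, "wy": 0, "wz": -0.02},
    {"dx": -0.05, "dy": 0, "dz": -0.5, "wx": 0, "wy": 0, "wz": -0.02},
    {"dx": 0, "dy": 0, "dz": 0, "wx": 0, "wy": 0, "wz": 0}
  ]
}}

```text
time_s: 9.8
tcp_pos: [0.5181, -0.1186, 0.2681]
eef_rot: [-93.5, 89.8, 6.0]
contact_force: [1.0, -0.3, -0.8]
gripper_width: 0.0254
```

```bash
python3 look.py w5
```

```text
t 9.8 tcp [ 0.5181 -0.1186  0.2681] w 0.0254 F [ 1.  -0.3 -0.8]
R cols x,y,z: [[0.004, 0.0, -1.0], [-0.986, -0.165, -0.004], [-0.165, 0.986, -0.0]]
turn deg [ 0.28 -0.01  0.23] units .08: [ 0.06 -0.    0.05]
shift tool mm (after turn) [  6.1   2.  -74. ] units [ 0.31  0.1  -3.7 ]
bush 901
((531.63623046875, -191.7214813232422), 19.06055450439453) [ 0.53101995 -0.19197431  0.10035624]
plate ((517.2117309570312, -201.96627807617188), (166.1089630126953, 150.68455505371094), 36.307613372802734) 0.09062658700364878
tip tool x max 0.12854410872627542 exp tip world [ 0.51856431 -0.11809002  0.13759413]
stem 0.08 42 y range -0.0056 0.0031 z(near side) [-0.0061 -0.0054 -0.0029]
stem 0.09 40 y range -0.0058 0.0033 z(near side) [-0.0062 -0.0052 -0.0026]
stem 0.1 37 y range -0.006 0.0034 z(near side) [-0.0059 -0.0054 -0.0017]
stem 0.11 38 y range -0.0061 0.0036 z(near side) [-0.0059 -0.005  -0.0012]
stem 0.12 26 y range -0.0054 0.0038 z(near side) [-0.0058 -0.0052 -0.0013]
```

View pics/w5.png

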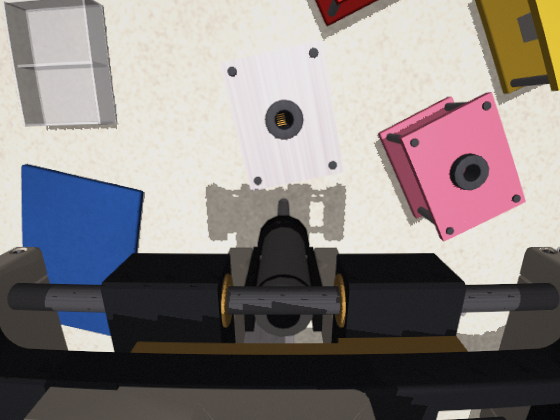

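```bash
cat > stem.py <<'E'
from h import *
from scipy.optimize import least_squares
def stem(tag,P,R,lo=.075,hi=.125):
    z=np.load(tag+".npz"); m={k:(float(z[k]) if z[k].ndim==0 else z[k]) for k in ["vertical_fov","cx","cy","dist","R","t"]}
    c=cloud(m,z["d"].astype(float)); l=(c-P)@R
    t=(l[...,0]>lo)&(l[...,0]<hi)&(abs(l[...,1])<.012)&(abs(l[...,2])<.015)
    q=l[t]
    f=lambda a: np.hypot(q[:,1]-a[0]-a[2]*(q[:,0]-.1),q[:,2]-a[1]-a[3]*(q[:,0]-.1))-.005
    s=least_squares(f,[0,0,0,0],loss="soft_l1",f_scale=.0005)
    return s.x,len(q),np.sqrt(np.mean(f(s.x)**2)),m
if __name__=="__main__":
    import sys
    P,R,s=pose(); print(stem(sys.argv[1],P,R)[:3])
E
python3 -c "
from stem import *
P,R,s=pose()
print(stem('w5',P,R)[:3])
R4=Ro.from_euler('xyz',[90.9,88.7,-169.8],degrees=True).as_matrix()
print(stem('w4',np.array([.5177,-.0831,.2455]),R4)[:3])"

```

```text
(array([-0.00111814, -0.00080668, -0.00336484,  0.00207822]), 175, np.float64(0.0001590568597886876))
(array([-0.00115281, -0.00034504, -0.00242278,  0.00138423]), 174, np.float64(0.0001690340940272692))
```

```bash
python3 -c "
from h import *
go([.5298,-.1916,.262],9.2)"
```

```text
t 9.85 tcp [ 0.518  -0.1182  0.2681] w 0.0255 F [ 0.2  1.4 -0.7]
R cols x,y,z: [[0.004, 0.001, -1.0], [-0.986, -0.164, -0.004], [-0.164, 0.986, -0.0]]
turn deg [ 0.25 -0.    0.24] units .08: [ 0.06 -0.    0.05]
shift tool mm (after turn) [  6.1   0.1 -74.4] units [ 0.3   0.01 -3.72]
```

>>> {"name": "arm_command", "arguments": {
  "plan": [
    {"dx": 0, "dy": 0, "dz": -0.5, "wx": 0.05, "wy": 0, "wz": 0.05},
    {"dx": 0, "dy": 0, "dz": -0.8, "wx": 0, "wy": 0, "wz": 0},
    {"dx": 0, "dy": 0, "dz": -0.8, "wx": 0, "wy": 0, "wz": 0},
    {"dx": 0, "dy": 0, "dz": -0.8, "wx": 0, "wy": 0, "wz": 0},
    {"dx": 0, "dy": 0, "dz": -0.3, "wx": 0, "wy": 0, "wz": 0},
    {"dx": 0, "dy": 0, "dz": 0, "wx": 0, "wy": 0, "wz": 0}
  ]
}}

```text
time_s: 10.35
tcp_pos: [0.529, -0.1827, 0.2688]
eef_rot: [-44.9, 89.9, 54.5]
contact_force: [-0.3, -0.4, -0.8]
gripper_width: 0.0255
```

```bash
python3 -c "
from h import *
go([.5298,-.1916,.258],9.2)"
```

```text
t 10.35 tcp [ 0.529  -0.1827  0.2688] w 0.0255 F [-0.3 -0.4 -0.8]
R cols x,y,z: [[0.001, 0.001, -1.0], [-0.987, -0.163, -0.001], [-0.163, 0.987, 0.001]]
turn deg [0.18 0.04 0.04] units .08: [0.04 0.01 0.01]
shift tool mm (after turn) [10.8  0.7 -8.9] units [ 0.54  0.03 -0.45]
```

>>> {"name": "arm_command", "arguments": {
  "plan": [
    {"dx": 0.3, "dy": 0.03, "dz": -0.4, "wx": 0, "wy": 0, "wz": 0},
    {"dx": 0.2, "dy": 0, "dz": 0, "wx": 0, "wy": 0, "wz": 0}
  ]
}}

```text
time_s: 10.52
tcp_pos: [0.5302, -0.1909, 0.2587]
eef_rot: [-73.3, 89.9, 26.1]
contact_force: [-0.6, 0.1, -1.9]
gripper_width: 0.0258
```

```bash
cat > chk.py <<'E'
from stem import *
import sys
tag=sys.argv[1]
go([.5298,-.1916,float(sys.argv[2])],9.2)
P,R,s=pose()
m=r.camera_model('wrist'); p,d=r.capture('wrist'); np.savez(tag+'.npz',p=p,d=d,**{k:np.array(v) for k,v in m.items()})
st,n,e,_=stem(tag,P,R); print("wrist stem",st.round(4),n,e)
wt=P+R@np.array([.13,st[0]+.03*st[2],st[1]+.03*st[3]]); print("wrist tip",wt.round(4))
ims=[]
for nme in ["scene","side"]:
    m=r.camera_model(nme); p,d=r.capture(nme); u=proj(m,[[.529,-.192,.11]])[0].astype(int)
    np.savez(tag+nme+'.npz',p=p,d=d,**{k:np.array(v) for k,v in m.items()})
    c=cloud(m,d.astype(float)); l=(c-P)@R
    for lo in (.03,.07,.11):
        q=l[(l[...,0]>lo)&(l[...,0]<lo+.02)&(np.hypot(l[...,1],l[...,2])<.02)]
        if lo==.03: continue
        if len(q)>8:
            f=lambda a: np.hypot(q[:,1]-a[0],q[:,2]-a[1])-.005
            S=least_squares(f,[0,0],loss="soft_l1",f_scale=.0005); print(nme,"stem tool yz at",lo,S.x.round(4),len(q),"world",(P+R@[lo+.01,*S.x]).round(4))
    b=np.hypot(c[...,0]-.53,c[...,1]+.192)
    q=c[(abs(c[...,2]-.1)<.003)&(b<.03)]
    print(nme,"bush",len(q),np.round(cv2.minEnclosingCircle((q[:,:2]*1000).astype(np.float32))[0],1))
    w=40; cr=p[u[1]-w:u[1]+w,u[0]-w:u[0]+w]; ims.append(cv2.resize(cr,(400,400),interpolation=cv2.INTER_CUBIC))
cv2.imwrite(f"pics/{tag}.png",np.hstack(ims)[...,::-1])
E
python3 chk.py c1 .258
```

```text
t 10.52 tcp [ 0.5302 -0.1909  0.2587] w 0.0258 F [-0.6  0.1 -1.9]
R cols x,y,z: [[0.002, 0.001, -1.0], [-0.987, -0.163, -0.002], [-0.163, 0.987, 0.001]]
turn deg [0.19 0.03 0.1 ] units .08: [0.04 0.01 0.02]
shift tool mm (after turn) [ 0.7  0.5 -0.7] units [ 0.04  0.03 -0.03]
wrist stem [-0.0011 -0.0003 -0.0048  0.0017] 173 0.00015180608380347438
wrist tip [ 0.5318 -0.1908  0.1287]
scene stem tool yz at 0.07 [ 0.0037 -0.0005] 46 world [ 0.5268 -0.1919  0.1787]
scene stem tool yz at 0.11 [ 0.0034 -0.0005] 40 world [ 0.5271 -0.1918  0.1387]
scene bush 243 [ 528.1 -193.1]
side stem tool yz at 0.07 [0.0018 0.0005] 30 world [ 0.5285 -0.1906  0.1787]
side stem tool yz at 0.11 [0.0023 0.0005] 30 world [ 0.5281 -0.1907  0.1387]
side bush 64 [ 527. -191.]
```

View pics/c1.png

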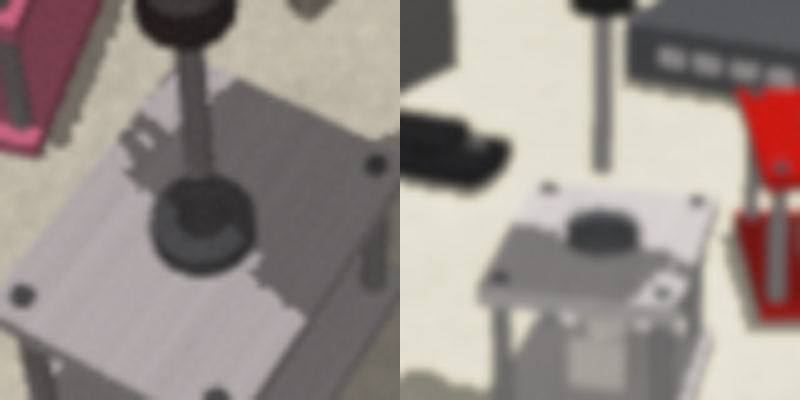

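>>> {"name": "arm_command", "arguments": {
  "plan": [
    {"dx": 0.25, "dy": 0.02, "dz": -0.06, "wx": 0, "wy": 0, "wz": 0.02},
    {"dx": 0.25, "dy": 0, "dz": -0.02, "wx": 0, "wy": 0, "wz": 0},
    {"dx": 0.1, "dy": 0, "dz": 0, "wx": 0, "wy": 0, "wz": 0}
  ]
}}

```text
time_s: 10.92
tcp_pos: [0.5303, -0.1909, 0.2468]
eef_rot: [-73.8, 89.9, 25.6]
contact_force: [0.6, -0.6, -1.3]
gripper_width: 0.0255
```

```bash
python3 -c "
from h import *
go([.5298,-.1919,.185],9.2)
P,R,s=pose(); print((P+R@[.13,0,0]).round(4))"
```

```text
t 10.92 tcp [ 0.5303 -0.1909  0.2468] w 0.0255 F [ 0.6 -0.6 -1.3]
R cols x,y,z: [[0.001, 0.001, -1.0], [-0.986, -0.165, -0.001], [-0.165, 0.986, 0.0]]
turn deg [0.29 0.02 0.07] units .08: [0.06 0.   0.01]
shift tool mm (after turn) [61.8  0.6 -0.9] units [ 3.09  0.03 -0.05]
[ 0.5304 -0.1908  0.1168]
```

>>> {"name": "arm_command", "arguments": {
  "plan": [
    {"dx": 0.1, "dy": 0.06, "dz": -0.1, "wx": 0.05, "wy": 0, "wz": 0.01},
    {"dx": 0.1, "dy": 0.02, "dz": -0.04, "wx": 0, "wy": 0, "wz": 0}
  ]
}}

```text
time_s: 11.08
tcp_pos: [0.529, -0.1936, 0.2421]
eef_rot: [1.8, 90.0, 101.1]
contact_force: [-0.9, -0.2, -3.1]
gripper_width: 0.0256
```

```bash
python3 -c "
from h import *
go([.5298,-.1919,.185],9.2)
P,R,s=pose(); print((P+R@[.13,0,0]).round(4))"; python3 look.py w6 | grep -v stem; python3 stem.py w6
```

```text
t 11.08 tcp [ 0.529  -0.1936  0.2421] w 0.0256 F [-0.9 -0.2 -3.1]
R cols x,y,z: [[-0.0, 0.0, -1.0], [-0.987, -0.161, 0.0], [-0.161, 0.987, 0.0]]
turn deg [ 0.09  0.03 -0.  ] units .08: [ 0.02  0.01 -0.  ]
shift tool mm (after turn) [57.1 -1.1  1.5] units [ 2.86 -0.05  0.08]
[ 0.529  -0.1935  0.1121]
t 11.08 tcp [ 0.529  -0.1936  0.2421] w 0.0256 F [-0.9 -0.2 -3.1]
R cols x,y,z: [[-0.0, 0.0, -1.0], [-0.987, -0.161, 0.0], [-0.161, 0.987, 0.0]]
turn deg [ 0.09  0.03 -0.  ] units .08: [ 0.02  0.01 -0.  ]
shift tool mm (after turn) [-19.9   0.7   1.7] units [-0.99  0.04  0.09]
bush 779
((531.4484252929688, -191.43704223632812), 18.898746490478516) [ 0.53223441 -0.19469698  0.10031896]
plate ((514.9532470703125, -204.2454376220703), (157.9419403076172, 150.54376220703125), 37.20631408691406) 0.09068347545446574
tip tool x max 0.1399914357087692 exp tip world [ 0.52871068 -0.1935226   0.1111836 ]
(array([-0.00137859, -0.00037158, -0.00183832,  0.00206528]), 175, np.float64(0.00015961686385896023))
```

View pics/w6.png

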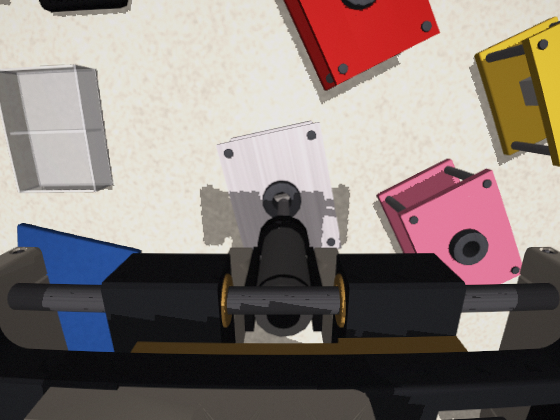

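>>> {"name": "arm_command", "arguments": {
  "plan": [
    {"dx": 0, "dy": -0.03, "dz": 0.05, "wx": 0, "wy": 0, "wz": 0},
    {"dx": 0, "dy": 0, "dz": 0, "wx": 0, "wy": 0, "wz": 0}
  ]
}}

```text
time_s: 11.3
tcp_pos: [0.5291, -0.1926, 0.2415]
eef_rot: [49.1, 89.9, 148.3]
contact_force: [0.2, -0.2, -1.6]
gripper_width: 0.0256
```

```bash
cat > g.py <<'E'
from h import *
go([.5298,-.1919,.185],9.2)
P,R,s=pose(); print((P+R@[.13,0,0]).round(4), "qd",np.abs(s["qd"]).max().round(2))
E
python3 g.py
```

```text
t 11.3 tcp [ 0.5291 -0.1926  0.2415] w 0.0256 F [ 0.2 -0.2 -1.6]
R cols x,y,z: [[-0.001, 0.001, -1.0], [-0.987, -0.161, 0.001], [-0.161, 0.987, 0.001]]
turn deg [ 0.07  0.04 -0.05] units .08: [ 0.02  0.01 -0.01]
shift tool mm (after turn) [56.5 -0.8  0.6] units [ 2.82 -0.04  0.03]
[ 0.529  -0.1925  0.1115] qd 0.29
```

>>> {"name": "arm_command", "arguments": {
  "plan": [
    {"dx": 0.25, "dy": -0.04, "dz": 0, "wx": 0, "wy": 0, "wz": 0},
    {"dx": 0.25, "dy": -0.02, "dz": 0, "wx": 0, "wy": 0, "wz": 0}
  ]
}}

```text
time_s: 11.47
tcp_pos: [0.5311, -0.1925, 0.2323]
eef_rot: [-90.1, 89.9, 9.2]
contact_force: [-0.7, -0.6, -1.9]
gripper_width: 0.0253
```

```bash
python3 g.py
```

```text
t 11.47 tcp [ 0.5311 -0.1925  0.2323] w 0.0253 F [-0.7 -0.6 -1.9]
R cols x,y,z: [[0.002, 0.0, -1.0], [-0.987, -0.161, -0.002], [-0.161, 0.987, -0.0]]
turn deg [ 0.08 -0.    0.09] units .08: [ 0.02 -0.    0.02]
shift tool mm (after turn) [47.3  1.2  0.8] units [2.36 0.06 0.04]
[ 0.5313 -0.1925  0.1023] qd 7.7
```

>>> {"name": "arm_command", "arguments": {
  "plan": [
    {"dx": 0, "dy": 0.04, "dz": 0.02, "wx": 0, "wy": 0, "wz": 0.01},
    {"dx": 0, "dy": 0, "dz": 0, "wx": 0, "wy": 0, "wz": 0}
  ]
}}

```text
time_s: 11.63
tcp_pos: [0.5298, -0.192, 0.2308]
eef_rot: [57.6, 89.9, 156.9]
contact_force: [0.8, -0.4, -1.0]
gripper_width: 0.0252
```

```bash
python3 g.py; python3 chk.py c2 .185
```

```text
t 11.63 tcp [ 0.5298 -0.192   0.2308] w 0.0252 F [ 0.8 -0.4 -1. ]
R cols x,y,z: [[-0.001, 0.0, -1.0], [-0.987, -0.161, 0.001], [-0.161, 0.987, 0.001]]
turn deg [ 0.07  0.03 -0.05] units .08: [ 0.02  0.01 -0.01]
shift tool mm (after turn) [45.8 -0.1  0.1] units [ 2.29 -0.    0.01]
[ 0.5296 -0.192   0.1008] qd 0.65
t 11.63 tcp [ 0.5298 -0.192   0.2308] w 0.0252 F [ 0.8 -0.4 -1. ]
R cols x,y,z: [[-0.001, 0.0, -1.0], [-0.987, -0.161, 0.001], [-0.161, 0.987, 0.001]]
turn deg [ 0.07  0.03 -0.05] units .08: [ 0.02  0.01 -0.01]
shift tool mm (after turn) [45.8 -0.1  0.4] units [ 2.29 -0.01  0.02]
wrist stem [-0.0011 -0.0003 -0.0037  0.0039] 174 0.0001648404338123159
wrist tip [ 0.5309 -0.192   0.1008]
scene stem tool yz at 0.07 [ 0.003  -0.0011] 42 world [ 0.5269 -0.1935  0.1508]
scene stem tool yz at 0.11 [ 0.0022 -0.0012] 105 world [ 0.5276 -0.1935  0.1108]
scene bush 215 [ 527.8 -192.7]
side stem tool yz at 0.07 [ 0.0025 -0.0002] 30 world [ 0.5272 -0.1926  0.1508]
side stem tool yz at 0.11 [ 0.0009 -0.0006] 30 world [ 0.5288 -0.1928  0.1108]
side bush 67 [ 527.1 -190.2]
```

View pics/c2.png

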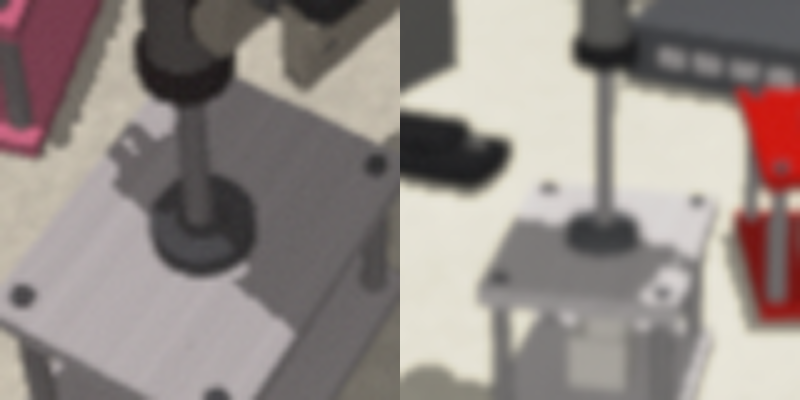

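Stem and bushing agree to about 1 mm in the wrist and scene cameras. The side camera's y (about 2.4 mm off) uses a partly hidden rim. I continue down in small steps.

>>> {"name": "arm_command", "arguments": {
  "plan": [
    {"dx": 0.2, "dy": 0, "dz": 0.01, "wx": 0, "wy": 0, "wz": 0},
    {"dx": 0.2, "dy": 0, "dz": 0, "wx": 0, "wy": 0, "wz": 0}
  ]
}}

```text
time_s: 11.95
tcp_pos: [0.5306, -0.192, 0.2237]
eef_rot: [-95.6, 89.9, 3.7]
contact_force: [-0.2, -0.1, -0.6]
gripper_width: 0.0253
```

```bash
python3 g.py
```

```text
t 11.95 tcp [ 0.5306 -0.192   0.2237] w 0.0253 F [-0.2 -0.1 -0.6]
R cols x,y,z: [[0.001, 0.0, -1.0], [-0.987, -0.161, -0.001], [-0.161, 0.987, -0.0]]
turn deg [ 0.08 -0.01  0.08] units .08: [ 0.02 -0.    0.02]
shift tool mm (after turn) [38.7  0.7  0.2] units [1.94 0.04 0.01]
[ 0.5308 -0.192   0.0937] qd 6.29
```

>>> {"name": "arm_command", "arguments": {
  "plan": [
    {"dx": 0.2, "dy": 0.03, "dz": 0.01, "wx": 0, "wy": 0, "wz": 0.01},
    {"dx": 0.2, "dy": 0, "dz": 0, "wx": 0, "wy": 0, "wz": 0}
  ]
}}

```text
time_s: 12.12
tcp_pos: [0.5299, -0.1919, 0.215]
eef_rot: [-99.3, 89.9, -0.0]
contact_force: [-0.7, -0.4, -1.3]
gripper_width: 0.0257
```

```bash
python3 g.py
```

```text
t 12.12 tcp [ 0.5299 -0.1919  0.215 ] w 0.0257 F [-0.7 -0.4 -1.3]
R cols x,y,z: [[0.001, -0.0, -1.0], [-0.987, -0.161, -0.001], [-0.161, 0.987, -0.0]]
turn deg [ 0.08 -0.01  0.06] units .08: [ 0.02 -0.    0.01]
shift tool mm (after turn) [30.   0.1 -0. ] units [ 1.5   0.01 -0.  ]
[ 0.5301 -0.1919  0.085 ] qd 6.84
```

>>> {"name": "arm_command", "arguments": {
  "plan": [
    {"dx": 0.2, "dy": 0.01, "dz": 0.01, "wx": 0, "wy": 0, "wz": 0.01},
    {"dx": 0.2, "dy": 0, "dz": 0, "wx": 0, "wy": 0, "wz": 0}
  ]
}}

```text
time_s: 12.28
tcp_pos: [0.5295, -0.1917, 0.2058]
eef_rot: [92.8, 90.0, -167.9]
contact_force: [-0.0, 0.2, -1.3]
gripper_width: 0.0255
```

```bash
python3 g.py
```

```text
t 12.28 tcp [ 0.5295 -0.1917  0.2058] w 0.0255 F [-0.   0.2 -1.3]
R cols x,y,z: [[-0.0, -0.0, -1.0], [-0.987, -0.161, 0.0], [-0.161, 0.987, -0.0]]
turn deg [ 0.08 -0.   -0.02] units .08: [ 0.02 -0.   -0.  ]
shift tool mm (after turn) [20.8 -0.3 -0.3] units [ 1.04 -0.01 -0.01]
[ 0.5294 -0.1917  0.0758] qd 6.83
```

>>> {"name": "arm_command", "arguments": {
  "plan": [
    {"dx": 0.2, "dy": -0.01, "dz": 0, "wx": 0, "wy": 0, "wz": 0},
    {"dx": 0.2, "dy": 0, "dz": 0, "wx": 0, "wy": 0, "wz": 0}
  ]
}}

```text
time_s: 12.45
tcp_pos: [0.5295, -0.1916, 0.1967]
eef_rot: [83.3, 90.0, -177.5]
contact_force: [-1.0, -0.6, -1.5]
gripper_width: 0.0255
```

```bash
python3 g.py
```

```text
t 12.45 tcp [ 0.5295 -0.1916  0.1967] w 0.0255 F [-1.  -0.6 -1.5]
R cols x,y,z: [[-0.001, -0.0, -1.0], [-0.987, -0.161, 0.001], [-0.161, 0.987, 0.0]]
turn deg [ 0.08  0.01 -0.05] units .08: [ 0.02  0.   -0.01]
shift tool mm (after turn) [11.7 -0.2 -0.3] units [ 0.58 -0.01 -0.02]
[ 0.5294 -0.1916  0.0667] qd 6.74
```

>>> {"name": "arm_command", "arguments": {
  "plan": [
    {"dx": 0.2, "dy": -0.01, "dz": -0.01, "wx": 0, "wy": 0, "wz": 0},
    {"dx": 0.15, "dy": 0, "dz": 0, "wx": 0, "wy": 0, "wz": 0},
    {"dx": 0, "dy": 0, "dz": 0, "wx": 0, "wy": 0, "wz": 0}
  ]
}}

```text
time_s: 12.7
tcp_pos: [0.5292, -0.1917, 0.1876]
eef_rot: [76.6, 89.8, 175.8]
contact_force: [0.0, 0.5, -1.4]
gripper_width: 0.0255
```

```bash
python3 g.py; python3 chk.py c3 .185; python3 look.py w8 | grep -A1 bush; python3 g.py
```

```text
t 12.7 tcp [ 0.5292 -0.1917  0.1876] w 0.0255 F [ 0.   0.5 -1.4]
R cols x,y,z: [[-0.003, 0.0, -1.0], [-0.987, -0.161, 0.003], [-0.161, 0.987, 0.001]]
turn deg [ 0.07  0.04 -0.15] units .08: [ 0.01  0.01 -0.03]
shift tool mm (after turn) [ 2.6 -0.5 -0.3] units [ 0.13 -0.03 -0.01]
[ 0.5289 -0.1917  0.0576] qd 0.26
t 12.7 tcp [ 0.5292 -0.1917  0.1876] w 0.0255 F [ 0.   0.5 -1.4]
R cols x,y,z: [[-0.003, 0.0, -1.0], [-0.987, -0.161, 0.003], [-0.161, 0.987, 0.001]]
turn deg [ 0.07  0.04 -0.15] units .08: [ 0.01  0.01 -0.03]
shift tool mm (after turn) [ 2.6 -0.6  0. ] units [ 0.13 -0.03  0.  ]
wrist stem [-0.0009 -0.0012 -0.1426  0.524 ] 496 0.004411638593203634
wrist tip [ 0.5316 -0.1766  0.0576]
scene stem tool yz at 0.07 [-0.0036 -0.0042] 239 world [ 0.5332 -0.1953  0.1076]
scene bush 223 [ 528.1 -193.1]
side stem tool yz at 0.07 [0.0009 0.0066] 79 world [ 0.5271 -0.1853  0.1076]
side bush 70 [ 527.5 -190.4]
bush 819
((531.4786376953125, -191.69874572753906), 18.761390686035156) [ 0.53292242 -0.19951668  0.1002935 ]
t 12.9 tcp [ 0.5298 -0.1918  0.1887] w 0.0253 F [ 0.5 -0.9 -1.3]
R cols x,y,z: [[-0.001, -0.0, -1.0], [-0.987, -0.161, 0.001], [-0.161, 0.987, 0.0]]
turn deg [ 0.08  0.01 -0.06] units .08: [ 0.02  0.   -0.01]
shift tool mm (after turn) [ 3.7  0.  -0.1] units [ 0.18  0.   -0.01]
[ 0.5296 -0.1918  0.0587] qd 0.13
```

View pics/c3.png

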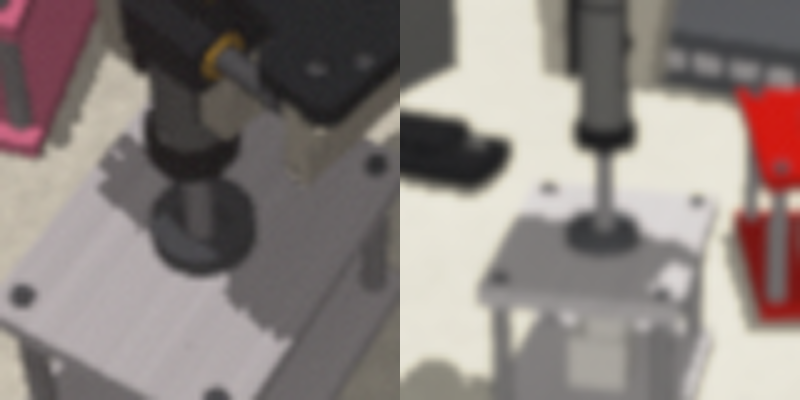

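View pics/w8.png

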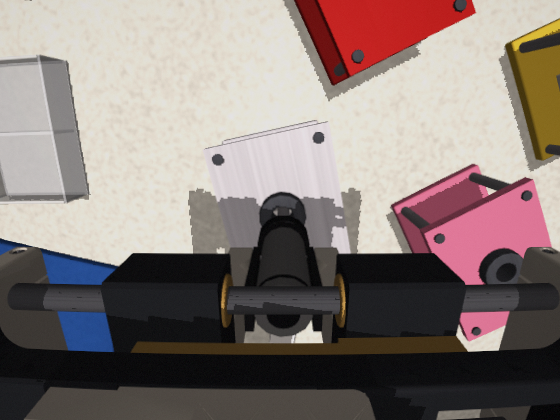

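```bash
python3 -c "
from h import *
r.capture('side'); P,R,s=pose(); print(s['time_s'],P.round(4),(P+R@[.13,0,0]).round(4),np.abs(s['qd']).max(),s['contact_force'],s['gripper_width'])
print(r.close_job())"
```

```text
12.95 [ 0.5298 -0.1918  0.1888] [ 0.5297 -0.1918  0.0588] 0.14657903355369986 [ 0.37342381 -0.37527252 -0.75531379] 0.025741800716428592
the job is handed in; nothing more can be done
None
```

I took the scope out of the rack at 30 N per finger and carried it to the grey aluminium fixture. I lowered its stem through the bushing in small checked steps and handed the job in at about 13 s, still holding it. `close_job` reports no verdict.

**Last checks:**
- **Height:** the lens end is at about z 59 mm. That is inside the 43 to 67 mm window but about 4 mm above exact midway. It comes from the gripper pose and the grip height, because the tip itself is hidden below the bushing.
- **Tilt and motion:** tool tilt is about 0.1°, the arm is practically still, and the force reading (about 1 N down) is just the scope's weight.
- **Centring:** the wrist camera puts the stem within about 1 mm of the bore axis.

**Checks that disagreed:**
- The scene camera, with the tip at the mouth, also gave about 1 mm. The side camera differed by up to 2.4 mm there, because the stem hid part of the bushing rim.
- At the final pose the stem fits in all three cameras failed, because they picked up bushing or collar points. The final centring therefore rests on the stem offset measured just before insertion and a fresh wrist fit of the bushing, with the pictures showing the stem in the middle of the bore.
- I did not re-measure the other tools or the spare jack. In the pictures where they showed, I saw no sign that they had moved.

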